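# Free the cam latch and hold the slide chamber's sprung lid at 60 degrees

## Task

The lid of the blue slide incubation chamber springs shut and is bolted. Flip the red-knobbed cam lever all the way over, away from the lid, to draw the bolt back; then lift the lid by its bar handle to 60 degrees open and keep holding it there, steady, so the slides can be taken out: the program finishes while the gripper is still holding the lid. Leave the jar, beaker and bottle standing nearby alone.

Things in the scene. Friction and masses are not known exactly. Their poses are not given: they have to be found in the camera images.
- chamber: blue box fixed to the bench, clear black-framed lid. Origin: on the bench under the middle of the lidded part (110 mm in x, 100 in y). +x points to the hinge (back), -x to the front with the bar handle. From y = -50 to -110 mm lies the fixed latch deck. Lid and deck tops are 66 mm above the bench, the brass bolt's top 76, the lever's bearing cheeks 92. A window sill and frame rise beyond it.
- hinge_line (a point): middle of the lid's hinge axis; the axis runs along the chamber's y, 62 mm above the bench, 60 mm behind the chamber's origin
- grip_bar (a point): middle of the lid's steel bar handle: round, 10 mm thick, 72 mm long, parallel to the hinge line, 157 mm from the hinge axis, 64 mm above the bench when shut. 37 mm of clear space between bar and box; two 8 mm arms at the bar's ends (36 mm either side of the middle) carry it. The point moves with the lid.
- lid (a joint): lid angle, rad: 0 shut, 1.047 is 60 degrees, stop at 1.6; rises as the bar goes up and back. Weight and a spring close it from any angle (about 2 N at the bar). The bolt blocks it until the lever is over.
- lever_pivot (a point): axis of the cam lever: horizontal, along the chamber's x, 88 mm above the bench, in the middle of the latch deck
- lever_knob (a point): centre of the red ball (18 mm) at the end of the cam lever, 50 mm from the pivot on an 8 mm thick arm. The point moves with the lever.
- lever (a joint): lever angle, rad: 0 bolted, leaning 50 degrees from upright towards the lid (chamber +y); 0.87 upright; 1.745 stop, leaning 50 degrees the other way (chamber -y). Stays where left; about 1 to 2 N at the knob moves it. It draws the brass bolt 16 mm; the bolt is clear of the lid from about 1.1.
- jar: loose square staining jar with black cap, 58 x 55 x 86 mm, bystander; origin under its centre. Behind jar and chamber the window sill and frame run from about world (x 0.48, y 0.35) to (0.65, -0.35), in m: draw the arm in before swinging round from its start
- beaker: loose clear beaker, 51 mm wide, 60 mm high, bystander; origin under its centre
- oil_bottle: loose small brown bottle with black cap, 31 mm wide, 73 mm high, bystander; origin under its centre

How it is judged (in metres and radians):
On the way, in this order (a step that is already met when the one before it is completed fails the run):
1. the cam lever is flipped right over while the lid is still shut (value of joint lever above 1.5 rad and value of joint lid below 0.1 rad), for 0.1 s.
2. the lid is held by the gripper at 60 degrees (within 6) (value of joint lid between 0.942 and 1.152 rad and contact force between the fingers and chamber above 0.4 N), for 0.3 s.
At the end, for the whole second after the job is handed in: The fingers hold the lid, at rest, between 54 and 66 degrees open (60 asked) for the last second, nothing else props it, and the cam lever is fully over (1.5 rad or more) (all of step 2 and velocity of joint lid between -0.05 and 0.05 rad/s and value of joint lever above 1.5 rad and not (contact force between chamber and jar above 0.05 N) and not (contact force between chamber and beaker above 0.05 N) and not (contact force between chamber and oil_bottle above 0.05 N)); the arm keeps its last pose, push and grip.
It fails at once if the jar is pushed more than 20 mm or tipped (distance of jar from where it was at the start of the episode above 0.02 m or angle between jar's own z axis and vertical above 0.4 rad).
It fails at once if the beaker is pushed more than 20 mm or tipped (distance of beaker from where it was at the start of the episode above 0.02 m or angle between beaker's own z axis and vertical above 0.4 rad).
It fails at once if the bottle is pushed more than 20 mm or tipped (distance of oil_bottle from where it was at the start of the episode above 0.02 m or angle between oil_bottle's own z axis and vertical above 0.4 rad).
It also fails if it takes over 53 s, if anything falls off the work surface, if the arm or the gripper's body presses on something with over 40 N, if the wrist force passes 120 N, or if a joint passes its speed limit or range.

## Robot

A 6-joint arm with a two-finger parallel gripper is mounted at the origin on the work surface; the furniture and walls round the work are solid. World frame = base frame: x ahead of the robot, y to its left, z up, the work surface at z = 0. Lengths are in m, angles in degrees, forces in N, time in s.
With the tool pointing down it reaches from about 0.275 to 0.975 m from the base axis. Payload 8.4 kg.
Tool frame: the origin (TCP) lies on the centre line of the jaws, within the pads' length; the fingertips stand 11 mm ahead of it and the grasp point (between the pads) lies 8 mm behind it; y points along the fingers, z is the direction in which the jaws open and shut, and the axes are right-handed (so a half turn about y gives the same grasp; the last joint's range is limited). The gripper opens to 92 mm and grips with 3 to 60 N. Pads are 20 mm wide; open, the fingers measure 128 mm over their backs; the gripper's body (75 mm by 189 mm) begins 69 mm behind the grasp point.
Start: joints at [-70.382, 20.225, 93.587, -0, 66.188, -0.138], TCP at [0.211, -0.588, 0.226] pointing down, gripper open.
Joint ranges: [-150.9, 150.9], [-52.94, 120.26], [3.33, 152.33], [-74.26, 254.26], [0, 154.13], [-172.89, 172.89]. Speed limits (degrees/s): [127.2, 127.2, 159.86, 180, 180, 180].

## Interface

Orientations are given as [roll, pitch, yaw] about the fixed x, y, z axes, in that order (R = Rz(yaw) Ry(pitch) Rx(roll)).
In Python, from plant import r gives the robot as it stands.
- The arm moves only by the shell command python3 -m inch 'ROWS' [FORCE]. ROWS is JSON, a list that holds one entry, the list of rows, each a list of 7 numbers: the turn, a rotation vector about the tool's x, y, z in degrees, then the shift along the tool's x, y, z in cm, then the closure, from 0 (fully open) to 1 (shut). In form: [[[ax, ay, az, x, y, z, gripper], ...]]. A call has 1 to 12 rows; each row shifts and turns the commanded pose from where the row before left it, along the tool's axes as they then stand; what a row does not reach is not made up. A row lasts 1/8 s, in which the tool goes at most 62.5 mm and 10.7 degrees, less where a joint would pass 70% of its speed; a pose out of reach is approached as far as the arm can. A call with a gripper value outside its range is refused whole. The fingers move at their own pace and stop on an object; FORCE is the grip in N (left out, the last holds). Time passes only in rows, so rows that do not move let the fingers close. It gives the time, the measured TCP pose, the force and the opening at its end, in the units of the state.
- r.sense(): the state, without advancing time (a new reading comes with each control period).
- r.camera(name): name is "side" or "top" or "wrist"; returns a dict with "pixels" (420x560x3 uint8, red, green, blue), "z_map" (420x560 float32, m along the optical axis (not along the pixel's ray), 0 where there is no reading), "K" (3x3 intrinsics, pixels), "position" and "rotation" of the camera in the world. Camera axes: x right, y down, z forward; pixel columns grow to the right and rows downward; lengths in m; the calibration is good to about 2 mm. The wrist camera is an equidistant fisheye: a pixel r from the principal point sees the ray r / f radians off the axis. A picture is of the moment at which its call begins.
- r.finish_job(): hands the job in, once; it reports no verdict.
Trained networks look in the newest picture that a camera, given by its name, has taken for a name from the list of things; names that differ only in an ending like _2 or _b are one class to them, and where a whole thing is asked for, a point or a joint stands for the part that bears it (a point fixed in the world has none). Each returns a list of dicts, best first, with "score" (0 to 1); they miss things now and then, are a little off and sometimes report something else, mostly with a low value. They report only what shows in the picture. A call takes as long as a camera call.
- r.look_for(camera, query): "pixel" ([column, row] in pixels, amid what is visible of it).
The state is a dict: "time": time; "qpos": joint angles; "dq": joint speeds; "joint_torque": joint torques, N m; "tool_pos": TCP position; "orientation": TCP orientation; "force": force on the tool from outside, world axes, zero at the start; "moment": the same for the moment, N m; "width": finger opening in m.
Only numpy, scipy, OpenCV 4.12 (cv2) and the standard library are available. Lean on these libraries where they do the work, as an engineer would, in place of code of your own. Each camera call takes 0.05 s, during which the arm holds its last target. There are 200 camera calls.

## Working session

There is one attempt and no reset: what is moved stays moved. The work goes in short steps, Python scripts to look and compute and a shell command to move; the robot and the scene stay as the last step left them, time stands still between calls to the robot, and variables do not carry over. Pictures are saved under pics/ and viewed, about 8 in all and at most 12, crops included, and the job is handed in when it is done.

```bash
mkdir -p pics; ls; cat > h.py <<'E'
import numpy as np, cv2
from plant import r
from scipy.spatial.transform import Rotation as R
def unproj(c,px,win=2):
    u,v=map(int,np.round(px)); z=c["z_map"][max(v-win,0):v+win+1,max(u-win,0):u+win+1]; z=z[z>0]
    if not len(z): return None
    z=np.median(z); K=np.array(c["K"])
    p=np.array([(px[0]-K[0,2])/K[0,0]*z,(px[1]-K[1,2])/K[1,1]*z,z])
    return np.array(c["rotation"])@p+np.array(c["position"])
def proj(c,P):
    p=np.array(c["rotation"]).T@(np.array(P)-np.array(c["position"])); K=np.array(c["K"]); q=K@p; return q[:2]/q[2]
def save(c,n): cv2.imwrite("pics/"+n+".png",cv2.cvtColor(c["pixels"],cv2.COLOR_RGB2BGR))
E
python3 - <<'E'
from h import *
np.set_printoptions(precision=4,suppress=True)
s=r.sense(); print(s)
for n in("top","side"):
    c=r.camera(n); save(c,n+"0"); print(n,c["position"],c["rotation"])
    for q in("chamber","grip_bar","lever_knob","lever","lid","jar","beaker","oil_bottle"):
        for d in r.look_for(n,q)[:2]: print(q,d["score"],d["pixel"],unproj(c,d["pixel"]))
E
```

```text
pics
{'time': 0.0, 'qpos': array([-70.3815,  20.2606,  93.6284,  -0.0016,  66.1876,  -0.1385]), 'dq': array([-0.0259, -0.0161,  0.06  ,  0.0073, -0.1523, -0.0406]), 'joint_torque': array([  0.0011, -59.385 , -33.4218,   0.07  ,   0.0235,  -0.0001]), 'tool_pos': array([ 0.2111, -0.5878,  0.2249]), 'orientation': array([ -90.0766,   -0.0012, -160.2423]), 'force': array([0.572 , 0.5563, 0.6215]), 'moment': array([-0.0259, -0.0219,  0.0306]), 'width': 0.091627766408008}
top [0.3562 0.0501 1.1384] [-176.3683    0.4643  -91.1936]
chamber 0.72 [304.7, 183.4] [-113.3259 -113.6319 -112.5436]
grip_bar 0.79 [301.6, 174.5] [-112.0369 -112.343  -111.2547]
lever 0.4 [311.6, 195.4] [-110.9516 -111.2576 -110.1693]
lever 0.35 [306.9, 184.8] [-114.3091 -114.6152 -113.5269]
lid 0.87 [299.3, 175.3] [-110.9234 -111.2294 -110.1411]
jar 0.68 [175.4, 210.8] [-51.8159 -52.122  -51.0337]
beaker 0.91 [184.6, 245.7] [-60.0425 -60.3485 -59.2602]
oil_bottle 0.47 [384.0, 166.1] [-152.1848 -152.4908 -151.4025]
oil_bottle 0.32 [184.6, 244.0] [-60.0288 -60.3349 -59.2466]
side [0.2884 0.7385 0.6668] [-128.0525   -1.2978 -166.7475]
chamber 0.76 [273.5, 211.6] [-157.8615 -157.4114 -157.4831]
grip_bar 0.56 [260.0, 204.1] [-157.7156 -157.2655 -157.3372]
lever_knob 0.69 [286.1, 185.3] [-162.1556 -161.7055 -161.7772]
lever 0.62 [276.6, 210.2] [-159.7019 -159.2517 -159.3235]
lever 0.48 [287.3, 184.2] [-162.4889 -162.0388 -162.1105]
lid 0.66 [259.2, 206.1] [-156.4662 -156.016  -156.0878]
lid 0.59 [276.0, 212.1] [-158.4679 -158.0178 -158.0895]
jar 0.56 [256.9, 333.8] [-108.8895 -108.4393 -108.5111]
jar 0.31 [281.6, 182.2] [-158.2192 -157.769  -157.8408]
beaker 0.61 [308.9, 332.0] [-134.8059 -134.3557 -134.4275]
oil_bottle 0.83 [276.6, 163.0] [-194.7369 -194.2868 -194.3585]
```

```bash
sed -i 's/np.array(c\["rotation"\])/R.from_euler("xyz",c["rotation"],degrees=True).as_matrix()/' h.py
python3 - <<'E'
from h import *
np.set_printoptions(precision=4,suppress=True)
ims=[]
for n in("top","side"):
    c=r.camera(n); np.savez(n+".npz",**{k:c[k] for k in c}); 
    for q in("chamber","grip_bar","lever_knob","lid","jar","beaker","oil_bottle"):
        for d in r.look_for(n,q)[:1]: print(n,q,d["score"],d["pixel"],unproj(c,d["pixel"]))
    im=c["pixels"][90:300,140:420] if n=="top" else c["pixels"][130:340,150:430]
    ims.append(cv2.resize(im,(800,600),interpolation=cv2.INTER_CUBIC))
    cv2.imwrite(f"pics/{n}c.png",ims[-1][:,:,::-1])
E
```

```text
top chamber 0.55 [303.9, 181.9] [ 0.4891 -0.028   0.0645]
top grip_bar 0.87 [302.4, 177.1] [ 0.5019 -0.0244  0.0648]
top lever_knob 0.49 [310.3, 194.6] [ 0.4509 -0.0401  0.1093]
top lid 0.67 [302.3, 175.7] [ 0.5056 -0.0242  0.065 ]
top jar 0.78 [175.8, 212.1] [0.4152 0.3067 0.0855]
top beaker 0.66 [185.5, 248.4] [0.3184 0.3004 0.0031]
top oil_bottle 0.44 [383.2, 164.6] [ 0.5328 -0.2427  0.0508]
side chamber 0.78 [272.0, 212.2] [0.4683 0.0071 0.0674]
side grip_bar 0.63 [258.9, 202.8] [ 0.5067 -0.0189  0.0678]
side lever_knob 0.7 [283.8, 185.5] [ 0.4646 -0.097   0.0725]
side lid 0.93 [260.2, 206.1] [ 0.5007 -0.0086  0.0668]
side jar 0.9 [261.4, 336.1] [0.4014 0.3418 0.0792]
side beaker 0.95 [310.9, 336.0] [0.3269 0.2698 0.0061]
side oil_bottle 0.63 [274.9, 163.6] [ 0.5227 -0.2416  0.0397]
```

View pics/topc.png

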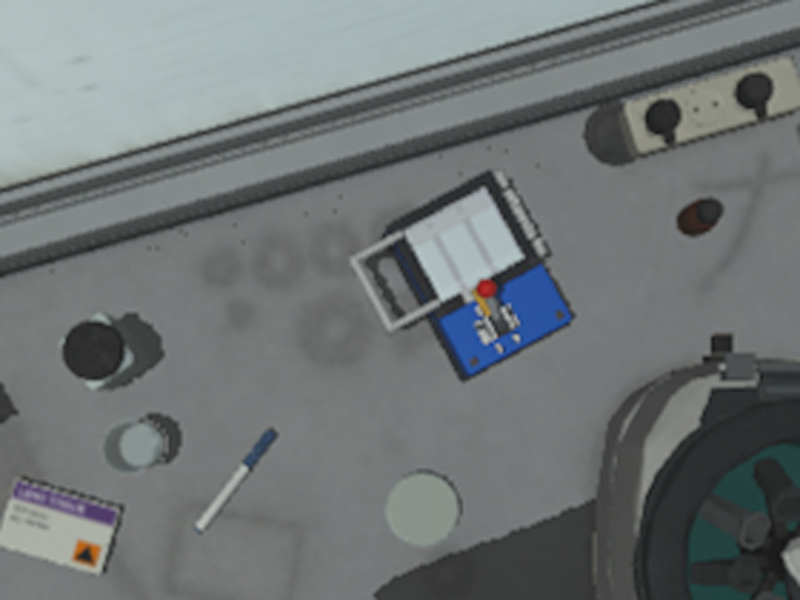

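View pics/sidec.png

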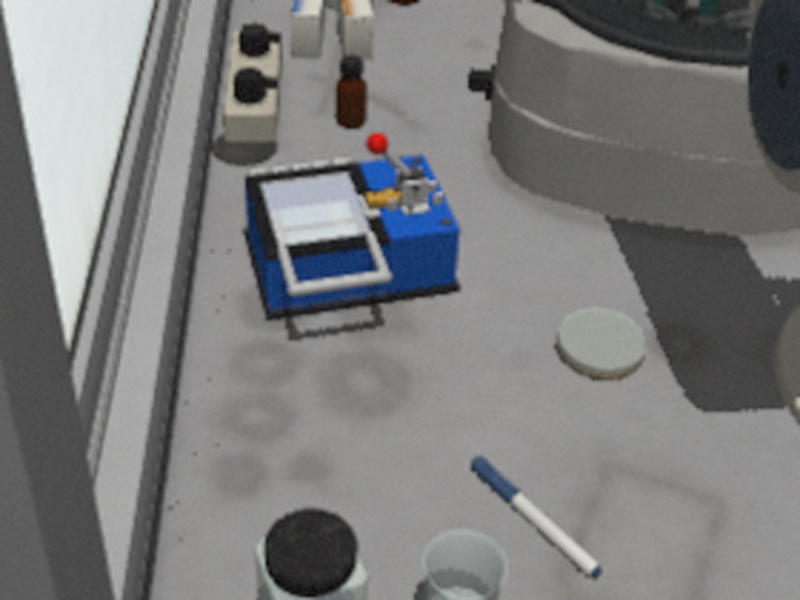

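```bash
cat > fit.py <<'E'
from h import *
from scipy.optimize import least_squares
P={"A":(-55,-110,66),"B":(55,-110,66),"b-":(-102,-40,64),"b+":(-102,40,64),"L":(55,50,66),"k":(0,-41.7,120)}
O={"top":{"A":(465,380),"B":(575,318),"b-":(390,330),"b+":(351,260),"L":(495,173),"k":(486,289)},
"side":{"A":(459,231),"B":(425,158),"b-":(391,280),"b+":(290,292),"L":(247,175),"k":(377,143)}}
off={"top":(140,90),"side":(150,130)}
cs={n:np.load(n+".npz") for n in O}
def T(p,q): return R.from_euler("z",p[2]).apply(np.array(q)/1e3)+[p[0],p[1],0]
def f(p,flat=True):
    e={(n,k):proj(cs[n],T(p,P[k]))-(np.array(O[n][k])/(800/280)+off[n]) for n in O for k in P}
    return np.concatenate(list(e.values())) if flat else e
s=least_squares(f,[.49,-.03,-1.2],loss="soft_l1",f_scale=1.)
p=s.x; print(p[:2],np.degrees(p[2]))
for k,v in f(p,False).items(): print(k,v.round(1))
for n,q in dict(bar=(-97,0,64),hinge=(60,0,62),pivot=(0,-80,88),knob=P["k"]).items(): print(n,T(p,q).round(4))
E
python3 fit.py
```

```text
[ 0.50413145 -0.02607388] -64.1154043740549
('top', 'A') [ 1.  -0.3]
('top', 'B') [-0.4  2.4]
('top', 'b-') [-0.9  1.7]
('top', 'b+') [-1.  -0.6]
('top', 'L') [-0.4 -0.4]
('top', 'k') [ 2.1 -3.2]
('side', 'A') [ 1.1 -0.4]
('side', 'B') [ 1.  -1.4]
('side', 'b-') [ 0.2 -0.2]
('side', 'b+') [-0.3  0.3]
('side', 'L') [ 0.2 -0.4]
('side', 'k') [-3.6  1.1]
bar [0.4618 0.0612 0.064 ]
hinge [ 0.5303 -0.0801  0.062 ]
pivot [ 0.4322 -0.061   0.088 ]
knob [ 0.4666 -0.0443  0.12  ]
```

```bash
cat >> h.py <<'E'
CH=(0.50413,-0.02607,np.radians(-64.1))
def T(q): return R.from_euler("z",CH[2]).apply(np.array(q,float)/1e3)+[CH[0],CH[1],0]
def inv(w): return 1e3*R.from_euler("z",-CH[2]).apply(np.array(w)-[CH[0],CH[1],0])
def state():
    s=r.sense(); o=R.from_euler("xyz",s["orientation"],degrees=True)
    print("t",round(s["time"],2),"tcp",s["tool_pos"].round(4),"rpy",s["orientation"].round(1),"ch mm",inv(s["tool_pos"]).round(1),"F",s["force"].round(1),"w",round(s["width"],4)); return s,o
def go(q,rpy=None):
    s,o=state(); d=o.inv().apply(T(q)-s["tool_pos"])*100
    print("to",q,"shift cm",d.round(2))
    if rpy is not None: print("turn",(o.inv()*R.from_euler("xyz",rpy,degrees=True)).as_rotvec(degrees=True).round(2),"shift if after turn",R.from_euler("xyz",rpy,degrees=True).inv().apply(T(q)-s["tool_pos"]).round(4)*100)
E
python3 - <<'E'
from h import *
go((-5,-5,235),(-90,0,-154.1))
for n in("top","side"):
    c=np.load(n+".npz"); h=cv2.cvtColor(c["pixels"],cv2.COLOR_RGB2HSV)
    m=(((h[...,0]<8)|(h[...,0]>172))&(h[...,1]>180)&(h[...,2]>80)); m[:90]=0; v,u=np.nonzero(m)
    k=(abs(u-300)<40)&(abs(v-190)<25); px=[np.median(u[k]),np.median(v[k])]; 
    w=unproj(c,px,1); print(n,k.sum(),px,w,inv(w))
E
```

```text
t 1.7 tcp [ 0.2112 -0.5882  0.2256] rpy [ -90.     0.  -160.2] ch mm [ 377.8 -509.   225.6] F [0.7 0.5 0.5] w 0.0924
to (-5, -5, 235) shift cm [-46.01  -0.94 -43.45]
turn [-0.   -6.15  0.  ] shift if after turn [-50.4   -0.94 -38.28]
top 25 [np.float64(310.0), np.float64(191.0)] [ 0.45737143 -0.03726424  0.13579518] [-10.35435606 -46.95169943 135.79518041]
side 33 [np.float64(282.0), np.float64(180.0)] [ 0.45481837 -0.02913378  0.13508085] [-18.78335832 -45.69692895 135.0808535 ]
```

```bash
python3 -m inch '[[[0,-6.15,0,0,0,0,1],[0,0,0,-4.2,-0.1,-3.2,1],[0,0,0,-4.2,-0.1,-3.2,1],[0,0,0,-4.2,-0.1,-3.2,1],[0,0,0,-4.2,-0.1,-3.2,1],[0,0,0,-4.2,-0.1,-3.2,1],[0,0,0,-4.2,-0.1,-3.2,1],[0,0,0,-4.2,-0.1,-3.2,1],[0,0,0,-4.2,-0.1,-3.2,1],[0,0,0,-4.2,-0.1,-3.2,1],[0,0,0,-4.2,-0.1,-3.2,1],[0,0,0,0,0,0,1]]]'
python3 - <<'E'
from h import *
go((-8,-5,235),(-90,0,-154.1))
c=r.camera("wrist"); save(c,"w1"); print(c["position"],c["rotation"],c["K"])
for q in("grip_bar","lever_knob","lid","chamber"): print(q,r.look_for("wrist",q)[:1])
E
```

```text
time: 3.2
tool_pos: [0.4505, -0.1142, 0.2358]
orientation: [-90.0, 0.1, -153.8]
force: [-0.1, -0.3, -0.1]
width: 0.0004
t 3.2 tcp [ 0.4505 -0.1142  0.2358] rpy [-9.000e+01  1.000e-01 -1.538e+02] ch mm [ 55.9 -86.7 235.8] F [-0.1 -0.3 -0.1] w 0.0004
to (-8, -5, 235) shift cm [-8.2   0.09 -6.35]
turn [-0.    0.26 -0.06] shift if after turn [-8.17  0.08 -6.39]
[ 0.51348028 -0.08273552  0.3939297 ] [ 1.65173682e+02  3.10929277e-02 -6.37964526e+01] [[325.1922621    0.         284.30545907]
 [  0.         325.1922621  212.76098644]
 [  0.           0.           1.        ]]
grip_bar [{'pixel': [225.7, 112.3], 'score': 0.95}]
lever_knob [{'pixel': [213.2, 177.9], 'score': 0.69}]
lid [{'pixel': [16.2, 90.3], 'score': 0.17}]
chamber [{'pixel': [231.0, 136.2], 'score': 0.71}]
```

View pics/w1.png

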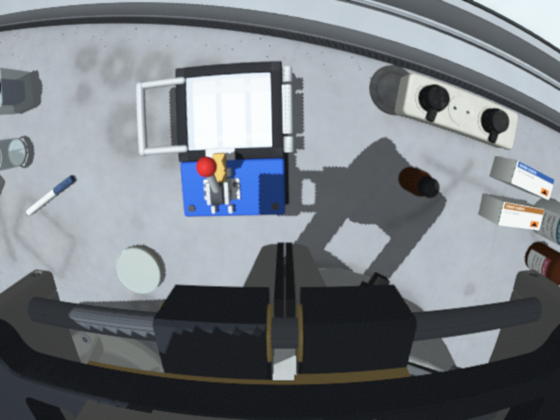

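```bash
cat > fitw.py <<'E'
from h import *
from scipy.optimize import least_squares
c=r.camera("wrist"); np.savez("wrist.npz",**{k:c[k] for k in c})
def wp(c,P):
    p=R.from_euler("xyz",c["rotation"],degrees=True).inv().apply(np.array(P)-c["position"]); th=np.arctan2(np.hypot(p[0],p[1]),p[2]); f=c["K"][0][0]
    return np.array([c["K"][0][2],c["K"][1][2]])+f*th*p[:2]/np.hypot(p[0],p[1])
P={"A":(-55,-110,66),"B":(55,-110,66),"L":(55,50,66),"L2":(-55,50,66),"b-":(-102,-40,64),"b+":(-102,40,64)}
O={"A":(185,215),"B":(285,213),"L":(281,63),"L2":(179,68),"b-":(139,154),"b+":(137,83)}
def TT(p,q): return R.from_euler("z",p[2]).apply(np.array(q,float)/1e3)+[p[0],p[1],0]
s=least_squares(lambda p:np.concatenate([wp(c,TT(p,P[k]))-O[k] for k in P]),[.504,-.026,-1.12],loss="soft_l1")
p=s.x; print(p[:2].round(4),np.degrees(p[2]).round(2)); print({k:(wp(c,TT(p,P[k]))-O[k]).round(1) for k in P})
print("knob pred",wp(c,TT(p,(0,-41.7,120))), wp(c,TT(p,(-10,-41.7,120))),"obs 206 167")
E
python3 fitw.py
```

```text
[ 0.5048 -0.0284] -63.16
{'A': array([-1.1,  2.1]), 'B': array([0.7, 2.6]), 'L': array([ 2. , -3.1]), 'L2': array([-2.8, -0.9]), 'b-': array([0.4, 0.8]), 'b+': array([-0.5, -1.2])}
knob pred [219.97110436 155.98904153] [208.61418636 156.47241845] obs 206 167
```

```bash
python3 -m inch '[[[0,0,0,-4,0,-3.1,1],[0,0,0,-4,0,-3.4,1],[0,0,0,0,3,0,1],[0,0,0,0,4,0,1],[0,0,0,0,0,0,1]]]'
python3 - <<'E'
from h import *
go((-10,-8,121),(-90,0,-154.1))
c=r.camera("wrist"); save(c,"w2"); print(r.look_for("wrist","lever_knob")[:1])
c=r.camera("side"); cv2.imwrite("pics/s2.png",cv2.resize(c["pixels"][130:340,150:430],(800,600))[:,:,::-1])
E
```

```text
time: 4.12
tool_pos: [0.4906, -0.0242, 0.1635]
orientation: [-90.1, -0.3, -154.2]
force: [0.3, -0.3, 0.3]
width: 0.0002
t 4.12 tcp [ 0.4906 -0.0242  0.1635] rpy [ -90.1   -0.3 -154.2] ch mm [ -7.6 -11.3 163.5] F [ 0.3 -0.3  0.3] w 0.0002
to (-10, -8, 121) shift cm [-0.35  4.25 -0.23]
turn [ 0.15 -0.07  0.28] shift if after turn [-0.33  4.25 -0.24]
[]
```

View pics/w2.png

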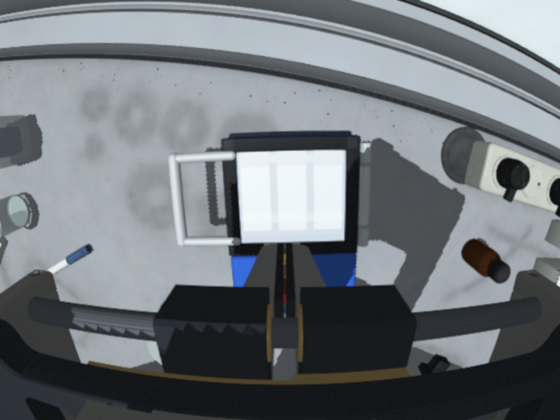

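```bash
python3 -m inch '[[[0,0,0,-0.6,0.5,-0.2,1],[0,0,0,0,2,0,1],[0,0,0,0,1.7,0,1],[0,0,0,0,0,0,1]]]'
python3 - <<'E'
from h import *
state()
c=r.camera("side"); cv2.imwrite("pics/s3.png",cv2.resize(c["pixels"][130:270,200:387],(800,600),interpolation=cv2.INTER_CUBIC)[:,:,::-1])
E
```

```text
time: 4.78
tool_pos: [0.4972, -0.0189, 0.1233]
orientation: [-90.0, -0.0, -154.1]
force: [-0.3, -0.1, -0.2]
width: 0.0004
t 4.78 tcp [ 0.4972 -0.0189  0.1233] rpy [ -90.    -0.  -154.1] ch mm [ -9.5  -3.1 123.3] F [-0.3 -0.1 -0.2] w 0.0004
```

View pics/s3.png

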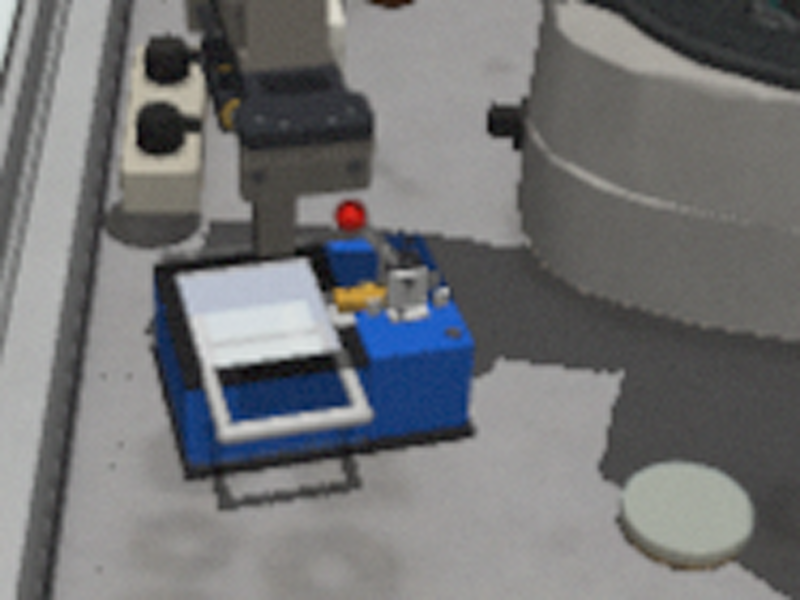

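```bash
python3 -m inch '[[[0,0,0,1.2,0,0,1],[0,0,0,1.2,0,0,1],[0,0,0,1.2,-0.2,0,1],[0,0,0,1.2,-0.3,0,1],[0,0,0,1.2,-0.2,0,1],[0,0,0,1.2,0,0,1],[0,0,0,1.0,0.2,0,1]]]'
python3 - <<'E'
from h import *
state()
E
```

```text
time: 5.7
tool_pos: [0.4228, -0.0552, 0.1285]
orientation: [-90.0, 0.0, -154.1]
force: [1.9, 1.7, 0.2]
width: 0.0004
t 5.7 tcp [ 0.4228 -0.0552  0.1285] rpy [ -90.     0.  -154.1] ch mm [ -9.3 -85.8 128.5] F [1.9 1.7 0.2] w 0.0004
```

```bash
python3 -m inch '[[[0,0,0,0.7,0,0,1],[0,0,0,0.6,0,0,1],[0,0,0,0,0,0,1]]]'
python3 -m inch '[[[0,0,0,0.4,0,0,1],[0,0,0,0,0,0,1]]]'
python3 - <<'E'
from h import *
state()
c=r.camera("side"); cv2.imwrite("pics/s4.png",cv2.resize(c["pixels"][130:270,200:387],(800,600),interpolation=cv2.INTER_CUBIC)[:,:,::-1])
E
```

```text
time: 6.08
tool_pos: [0.4139, -0.0598, 0.1289]
orientation: [-90.0, 0.3, -154.2]
force: [9.8, 8.7, -6.9]
width: 0.0005
time: 6.32
tool_pos: [0.4135, -0.0605, 0.1293]
orientation: [-89.9, 0.6, -154.3]
force: [20.6, 18.5, -16.5]
width: 0.0007
t 6.33 tcp [ 0.4135 -0.0605  0.1293] rpy [ -89.9    0.6 -154.3] ch mm [ -8.6 -96.6 129.3] F [ 20.6  18.5 -16.5] w 0.0007
```

View pics/s4.png

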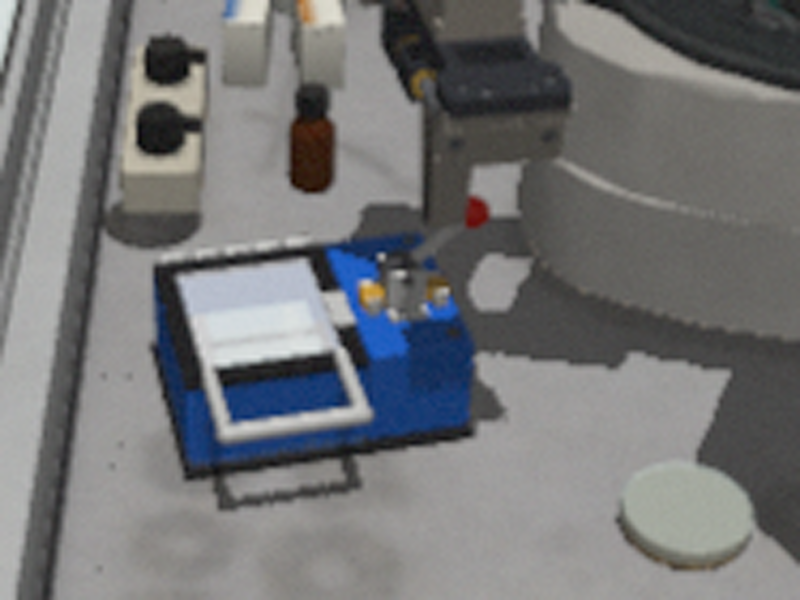

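```bash
python3 -m inch '[[[0,0,0,-1.2,0,0,1],[0,0,0,-0.5,-2,0,0.67],[0,0,0,-1,-4,0,0.67],[0,0,0,-2.5,0,-3,0.67],[0,0,0,-2.5,0,-3,0.67],[0,0,0,-1.5,0,-3,0.67],[0,0,0,0,0,0,0.67],[0,0,0,0,0,0,0.67]]]'
python3 - <<'E'
from h import *
go((-97,0,160),(-90,0,-154.1))
c=r.camera("wrist"); save(c,"w5"); np.savez("w5.npz",**{k:c[k] for k in c}); print(r.look_for("wrist","grip_bar")[:1],r.look_for("wrist","lever_knob")[:1])
E
```

```text
time: 7.38
tool_pos: [0.4512, 0.0584, 0.1883]
orientation: [-90.0, -0.1, -154.0]
force: [0.2, -0.4, 0.4]
width: 0.0304
t 7.38 tcp [0.4512 0.0584 0.1883] rpy [-9.00e+01 -1.00e-01 -1.54e+02] ch mm [-99.1 -10.7 188.3] F [ 0.2 -0.4  0.4] w 0.0304
to (-97, 0, 160) shift cm [-1.07  2.83  0.21]
turn [-0.01  0.05  0.07] shift if after turn [-1.07  2.83  0.21]
[{'pixel': [378.5, 190.9], 'score': 0.79}] [{'pixel': [382.6, 277.0], 'score': 0.69}]
```

View pics/w5.png

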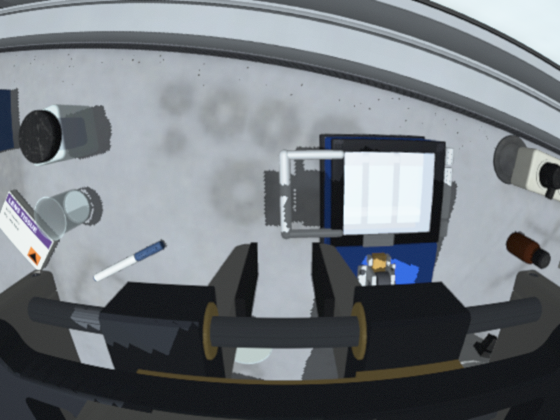

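```bash
cat >> h.py <<'E'
def wray(c,px,z):
    d=np.array(px,float)-[c["K"][0][2],c["K"][1][2]]; rr=np.hypot(*d); th=rr/c["K"][0][0]
    v=R.from_euler("xyz",c["rotation"],degrees=True).apply(np.r_[np.sin(th)*d/rr,np.cos(th)]); p=np.array(c["position"]); return p+v*(z-p[2])/v[2]
E
python3 - <<'E'
from h import *
c=np.load("w5.npz")
a,b=wray(c,(286,153),.064),wray(c,(284.5,234),.064); print(a.round(4),b.round(4),((a+b)/2).round(4),1e3*np.linalg.norm(a-b),np.degrees(np.arctan2(*(a-b)[:2])))
print(inv(a),inv(b)); go(inv((a+b)/2)*[1,1,0]+[0,0,72])
E
```

```text
[0.4955 0.079  0.064 ] [0.4287 0.0479 0.064 ] [0.4621 0.0635 0.064 ] 73.67999744897034 65.00140381956716
[-98.309114    38.14783894  64.        ] [-99.46823413 -35.52304042  64.        ]
t 7.53 tcp [0.4515 0.058  0.1885] rpy [ -90.    -0.  -154.2] ch mm [-98.6 -10.6 188.5] F [-0.2  0.5 -0. ] w 0.0306
to [-98.88867407   1.31239926  72.        ] shift cm [-1.2  11.65 -0.03]
```

```bash
python3 -m inch '[[[0,0,0,-1.2,1,0,0.67],[0,0,0,0,3.5,0,0.67],[0,0,0,0,3.5,0,0.67],[0,0,0,0,2,0,0.67],[0,0,0,0,0,0,0.67]]]'
python3 - <<'E'
from h import *
state()
c=r.camera("wrist"); cv2.imwrite("pics/w6.png",c["pixels"][90:390,120:440][:,:,::-1])
E
```

```text
time: 8.15
tool_pos: [0.4617, 0.0638, 0.0868]
orientation: [-90.1, -0.2, -154.1]
force: [0.2, 0.2, -0.7]
width: 0.0304
t 8.15 tcp [0.4617 0.0638 0.0868] rpy [ -90.1   -0.2 -154.1] ch mm [-99.4   1.1  86.8] F [ 0.2  0.2 -0.7] w 0.0304
```

View pics/w6.png

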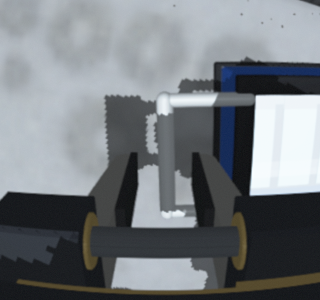

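```bash
python3 -m inch '[[[0,0,0,0,1.5,0,0.67],[0,0,0,0,1.5,0,0.67],[0,0,0,0,0,0,0.67],[0,0,0,0,0,0,1],[0,0,0,0,0,0,1],[0,0,0,0,0,0,1],[0,0,0,0,0,0,1]]]' 15
python3 - <<'E'
from h import *
s,o=state()
# lift arc for grasped bar, hinge x=58 rel bar x; tool keeps orientation. tool z=+x chamber, tool y=down
L=157;a=np.radians(np.arange(0,61,6)); a0=np.radians(.7)
x=-L*np.cos(a+a0)/10; z=L*np.sin(a+a0)/10
for i in range(len(a)-1): print(i,"y",(-(z[i+1]-z[i])).round(2),"z",(x[i+1]-x[i]).round(2))
E
```

```text
time: 9.07
tool_pos: [0.4632, 0.0636, 0.059]
orientation: [-89.9, 0.1, -154.0]
force: [1.2, -4.9, -0.8]
width: 0.0094
t 9.07 tcp [0.4632 0.0636 0.059 ] rpy [-8.99e+01  1.00e-01 -1.54e+02] ch mm [-98.6   2.3  59. ] F [ 1.2 -4.9 -0.8] w 0.0094
0 y -1.64 z 0.11
1 y -1.62 z 0.28
2 y -1.58 z 0.44
3 y -1.53 z 0.61
4 y -1.46 z 0.76
5 y -1.37 z 0.91
6 y -1.26 z 1.05
7 y -1.15 z 1.18
8 y -1.02 z 1.29
9 y -0.88 z 1.39
```

```bash
python3 -m inch '[[[0,0,0,0,-0.8,0.05,1],[0,0,0,0,-0.84,0.06,1],[0,0,0,0,-1.62,0.28,1],[0,0,0,0,-1.58,0.44,1],[0,0,0,0,-1.53,0.61,1],[0,0,0,0,0,0,1]]]'
python3 - <<'E'
from h import *
s,o=state(); d=inv(s["tool_pos"])-[60,0,62-8]; print(np.degrees(np.arctan2(d[2],-d[0])),np.hypot(d[0],d[2]))
E
```

```text
time: 9.82
tool_pos: [0.47, 0.0499, 0.1237]
orientation: [-89.8, 0.1, -154.1]
force: [4.8, -7.3, -7.1]
width: 0.0094
t 9.82 tcp [0.47   0.0499 0.1237] rpy [-8.980e+01  1.000e-01 -1.541e+02] ch mm [-83.3   2.5 123.7] F [ 4.8 -7.3 -7.1] w 0.0094
25.93551574794655 159.29765556205984
```

```bash
python3 -m inch '[[[0,0,0,0,-1.46,0.86,1],[0,0,0,0,-1.37,0.96,1],[0,0,0,0,-1.26,1.05,1],[0,0,0,0,-1.15,1.18,1],[0,0,0,0,-1.02,1.29,1],[0,0,0,0,-0.6,1.0,1],[0,0,0,0,0,0,1],[0,0,0,0,0,0,1]]]'
python3 - <<'E'
from h import *
s,o=state(); d=inv(s["tool_pos"])-[60,0,62-8]; print(np.degrees(np.arctan2(d[2],-d[0])),np.hypot(d[0],d[2]))
c=r.camera("side"); cv2.imwrite("pics/s7.png",cv2.resize(c["pixels"][100:290,170:423],(800,600),interpolation=cv2.INTER_CUBIC)[:,:,::-1])
print([r.look_for("side",q)[:1] for q in("grip_bar","lever_knob")])
E
```

```text
time: 10.82
tool_pos: [0.4975, -0.005, 0.1926]
orientation: [-90.1, 0.2, -154.1]
force: [1.4, 7.5, 5.7]
width: 0.0093
t 10.82 tcp [ 0.4975 -0.005   0.1926] rpy [ -90.1    0.2 -154.1] ch mm [-21.9   3.3 192.6] F [1.4 7.5 5.7] w 0.0093
59.433868834521924 160.99722990022315
[[{'pixel': [254.5, 173.2], 'score': 0.96}], []]
```

View pics/s7.png

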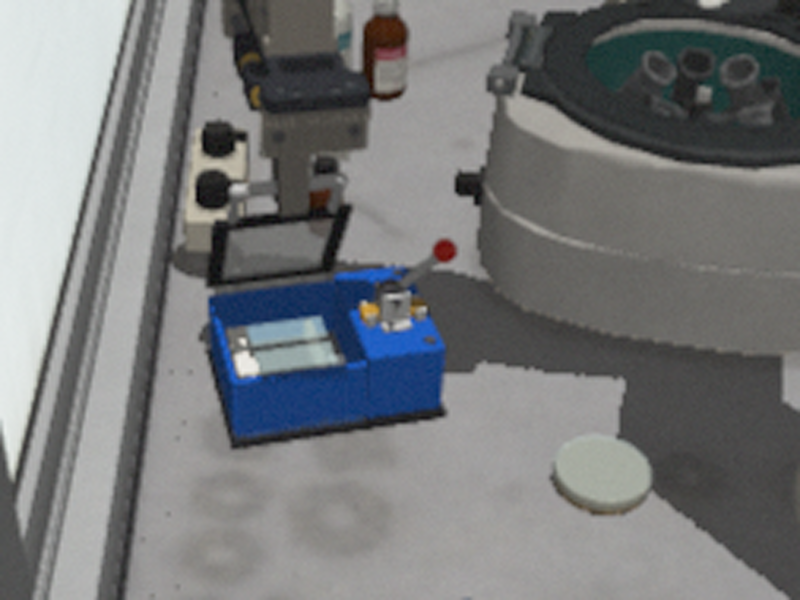

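```bash
python3 -m inch '[[[0,0,0,0,-0.1,0.15,1],[0,0,0,0,0,0,1],[0,0,0,0,0,0,1],[0,0,0,0,0,0,1],[0,0,0,0,0,0,1],[0,0,0,0,0,0,1]]]'
python3 - <<'E'
from h import *
s,o=state(); d=inv(s["tool_pos"])-[58.4,0,57]; print(np.degrees(np.arctan2(d[2],-d[0]))-.7,np.hypot(d[0],d[2]),abs(s["dq"]).max())
c=r.camera("side"); print([r.look_for("side",q)[:1] for q in("grip_bar","jar","beaker","oil_bottle")]); print(r.sense()["tool_pos"])
r.finish_job()
E
```

```text
time: 11.72
tool_pos: [0.4982, -0.0062, 0.1935]
orientation: [-90.1, 0.2, -154.1]
force: [1.9, 7.0, 5.3]
width: 0.009
t 11.72 tcp [ 0.4982 -0.0062  0.1935] rpy [ -90.1    0.2 -154.1] ch mm [-20.5   3.3 193.5] F [1.9 7.  5.3] w 0.009
59.27632209100757 157.6342749439065 0.12550711507352946
[[{'pixel': [257.4, 172.8], 'score': 0.89}], [{'pixel': [260.0, 335.2], 'score': 0.62}], [{'pixel': [312.8, 334.0], 'score': 0.72}], [{'pixel': [275.1, 150.6], 'score': 0.64}]]
[ 0.49819606 -0.00620678  0.19347605]
the job is handed in; nothing more can be done
```

The cam lever is flipped fully over, and the lid was still gripped at about 59° open when I handed the job in at about 12 s. I worked that angle out from the gripper's path, as the lid joint can't be read directly.

- **Lever:** I pushed the knob over with closed fingers until it hit its stop. The push reached about 32 N on the tool. The last picture shows the lever leaning away from the lid and the bolt drawn back.
- **Lid:** I gripped the bar with 15 N and raised it along its arc. In the final check the finger opening was 9 mm on the bar. The tool was at rest, with about 9 N on it, and it stayed on the expected 157 mm radius.
- **Jar and beaker:** the detector found both within about 4 pixels of where they started.
- **Bottle:** it was partly hidden behind the gripper at the end, and its detected pixel was about 13 rows off the first one. I put that down to the gripper hiding it, because nothing came near it. It stood upright in its place in a picture taken before the lift.
- **Checks that disagreed:** the knob was seen about 10 mm from where the chamber fit put it. I allowed for that by pushing with both closed fingers, about 36 mm wide. The detector did not find the knob in the last picture, although it is plainly visible there.

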